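Lay the specimens down and shut the case

TASK

Two polished metal specimens are standing on edge in the open specimen case. Push each one over with the fingertips so that it lies flat on its red back in the case, polished steel face up; once both lie flat, push the hinged cover over until it is fully shut, and leave it. Nothing is to be picked up or lifted, and leave the other things on the bench where they are.

Things in the scene. Friction and masses are not known exactly. Their poses are not given: they have to be found in the camera images.
- case: grey case fixed to the bench, 200 mm (its x) by 210 mm (its y), walls 30 mm high, 5 mm thick, floor 5 mm thick (blue lining). A 28 mm high, 5 mm thick partition along x at y = 0 makes two compartments. Origin: centre of its underside on the bench, z up. The cover is hinged on its +x rim; +x points to the robot's left within 20 degrees
- cover_hinge (a point): middle of the cover's hinge line, which runs along the case's y axis, on top of the case's +x wall (100 mm from the case centre, 30 mm above the bench)
- cover_edge (a point): middle of the cover's free edge, on its outer face (the top face once shut), 200 mm from the hinge
- cover (a joint): angle of the cover: clear pane in an orange frame, 200 mm from hinge to free edge, 210 mm wide, 6 mm thick, 0.2 kg. 0 = shut flat on the case rim, its top 36 mm above the bench; starts open, 1.55 to 1.85 rad (upright or leaning back away from the case). A stiff friction hinge (0.35 N m, about 2 N at the edge) keeps it where it is left
- specimen_a: loose block on edge in either compartment: 15 mm thick (x), 40 wide (y), 50 tall (z), 0.13-0.25 kg. Polished steel on its -x side, red back on +x (both show from above). Origin: centre of its standing edge; lying right, +x points down. Steel faces the case's -x, away from the cover, within 15 deg. Pushed high on the steel it pivots on its red foot, falling past 17 deg.
- specimen_a_center (a point): middle of specimen_a, 25 mm from each 40 x 15 mm end
- specimen_b: loose block on edge in either compartment: 15 mm thick (x), 40 wide (y), 50 tall (z), 0.13-0.25 kg. Polished steel on its -x side, red back on +x (both show from above). Origin: centre of its standing edge; lying right, +x points down. Steel faces the case's +x, to the cover, within 15 deg. Pushed high on the steel it pivots on its red foot, falling past 17 deg.
- specimen_b_center (a point): middle of specimen_b, 25 mm from each 40 x 15 mm end
- objective_a: bystander: black microscope objective with a yellow band, 28 mm diameter, 42 mm tall, loose on the bench; not to be disturbed. Origin at the centre of its underside
- objective_b: bystander: black microscope objective with a green band, 28 mm diameter, 42 mm tall, loose on the bench; not to be disturbed. Origin at the centre of its underside
- pin_a: bystander: brass gauge pin, 22 mm diameter, 34 mm tall, loose on the bench; not to be disturbed. Origin at the centre of its underside
- pin_b: bystander: steel gauge pin, 22 mm diameter, 34 mm tall, loose on the bench; not to be disturbed. Origin at the centre of its underside
- screwdriver: bystander: screwdriver with orange handle, lying flat, about 200 mm long, loose on the bench; not to be disturbed. Origin at its underside, middle
- cleaner: bystander: white lens-cleaner bottle with blue cap, 50 mm diameter, 120 mm tall, loose on the bench; not to be disturbed. Origin at the centre of its underside
Things that resemble listed ones, but are neither listed nor needed, are in the scene too. Leave any yellow look-alike of the specimen_b alone.

How it is judged (in metres and radians):
On the way, in this order (a step that is already met when the one before it is completed fails the run):
1. both specimens lie flat in the case, polished face up, while the cover is still open (above 60 degrees) (angle between each of specimen_a, specimen_b's own x axis and vertical above 3 rad and z of each of specimen_a_center, specimen_b_center in the frame of case below 0.02 m and x of specimen_a_center in the frame of case between -0.092 and 0.092 m and y of specimen_a_center in the frame of case between -0.097 and 0.097 m and x of specimen_b_center in the frame of case between -0.092 and 0.092 m and y of specimen_b_center in the frame of case between -0.097 and 0.097 m and value of joint cover above 1.05 rad), for 0.2 s.
2. the cover is shut (value of joint cover below 0.05 rad), for 0.2 s.
At the end, for the whole second after the job is handed in: Both specimens lie at rest on the floor of the case on their red backs, polished face up within 8 degrees, and the cover is shut to within 0.05 rad (10 mm at its free edge) (angle between each of specimen_a, specimen_b's own x axis and vertical above 3 rad and z of each of specimen_a_center, specimen_b_center in the frame of case below 0.02 m and x of specimen_a_center in the frame of case between -0.092 and 0.092 m and y of specimen_a_center in the frame of case between -0.097 and 0.097 m and x of specimen_b_center in the frame of case between -0.092 and 0.092 m and y of specimen_b_center in the frame of case between -0.097 and 0.097 m and value of joint cover below 0.05 rad and linear speed of each of specimen_a, specimen_b below 0.02 m/s); the robot touches nothing.
It fails at once if a specimen is lifted: its middle rises more than 45 mm above the bench (30 mm at the start) (height (world z) of any of specimen_a_center, specimen_b_center above 0.045 m).
It fails at once if another thing on the bench (objective, pin, screwdriver, bottle) is moved more than 20 mm (distance of any of objective_a, objective_b, pin_a, pin_b, screwdriver, cleaner from where it was at the start of the episode above 0.02 m).
It also fails if it takes over 67 s, if anything falls off the work surface, if the arm or the gripper's body presses on something with over 40 N, if the wrist force passes 120 N, or if a joint passes its speed limit or range.

ROBOT

A 7-joint arm with a two-finger parallel gripper is mounted at the origin on the work surface. World frame = base frame: x ahead of the robot, y to its left, z up, the work surface at z = 0. Lengths are in mm, angles in rad, forces in N, time in s.
With the tool pointing down it reaches from about 400 to 875 mm from the base axis. Payload 4.4 kg.
Tool frame: the origin (TCP) lies between the finger pads; the fingertips stand 17 mm ahead of it and the grasp point (between the pads) lies 2 mm behind it; z points along the fingers, y is the line along which they close (so a half turn about z gives the same grasp; the last joint's range is limited). The gripper opens to 85 mm and grips with 20 to 120 N. Pads are 22 mm wide; open, the fingers measure 114 mm over their backs; the gripper's body (76 mm by 85 mm) begins 54 mm behind the grasp point. The pads swing forward as they close: fully open they stand 13 mm farther back than shut.
Start: joints at [-1.345, 0.628, 0.038, 1.517, -0.027, 0.996, -0.02], TCP at [186.966, 622.544, 248.313] pointing down, gripper open.
Joint ranges: [-3.06, 3.06], [-0.37, 2.12], [-1.25, 1.32], [0.18, 2.47], [-1.1, 4.24], [0.23, 1.98], [-2.94, 2.94]. Speed limits (rad/s): [2.57, 2.57, 3.14, 3.14, 3.14, 3.14, 3.14].

INTERFACE

Orientations are given as [roll, pitch, yaw] about the fixed x, y, z axes, in that order (R = Rz(yaw) Ry(pitch) Rx(roll)).
In Python, from cell import sensors, get_image, ctrl gives the robot as it stands.
- The arm moves only by the tool send_rows, never from a script. Its argument "series" is a list of rows, each a list of 3 entries, a list of its own where there are three numbers: the finger opening in mm, from 0 to 85.4, then the shift along the world's x, y, z in units of 60 mm (1.0 is 60 mm), then the turn, a rotation vector about the world's x, y, z in units of 5 degrees (1.0 is 5 degrees). A call has 1 to 8 rows; each row shifts and turns the commanded pose from where the row before left it; what a row does not reach is not made up. A row lasts 1/8 s, in which the tool goes at most 62.5 mm and 10.7 degrees, less where a joint would pass 70% of its speed; a pose out of reach is approached as far as the arm can. A call is refused whole if a number of a shift passes 1 or a number of a turn 1, either way. A call with a gripper value outside its range is refused whole. The fingers move at their own pace and stop on an object; the grip force is fixed at half the most. Time passes only in rows, so rows that do not move let the fingers close. It gives the time, the measured TCP pose, the force, the opening and the grip force at its end, in the units of the state.
- sensors.read_state(): the state, without advancing time (a new reading comes with each control period).
- get_image(name): name is "scene" or "side" or "wrist"; returns a dict with "img" (420x560x3 uint8, red, green, blue), "depth" (420x560 float32, mm along the optical axis (not along the pixel's ray), 0 where there is no reading), "vfov" (degrees; the focal length in pixels is half the picture's height over the tangent of half this angle, whatever the lens; pixels are square), "cx", "cy" (the principal point, pixels), "k1" (the pictures are not rectified: a ray, as slopes to the right and down, at radius r is drawn at 1 + k1 r^2 times it, then the intrinsics apply), "world_to_cam" (4x4, takes a point from world to camera coordinates). Camera axes: x right, y down, z forward; pixel columns grow to the right and rows downward; lengths in mm; the calibration is good to about 2 mm. A picture is of the moment at which its call begins.
- ctrl.finish_job(): hands the job in; it is judged then, once.
The state is a dict: "clock": time; "qpos": joint angles; "qd": joint speeds; "tau": joint torques, N m; "eef_pos": TCP position; "tool_rot": TCP orientation; "force": force on the tool from outside, world axes, zero at the start; "torque": the same for the moment, N m; "width": finger opening in mm; "gripper_force": force on a finger pad.
Only numpy, scipy, OpenCV 4.12 (cv2) and the standard library are available. Lean on these libraries where they do the work, as an engineer would, in place of code of your own. Each camera call takes 0.05 s, during which the arm holds its last target. There are 200 camera calls.

## Working session

There is one attempt and no reset: what is moved stays moved. The work goes in short steps, Python scripts to look and compute and a tool call to move; the robot and the scene stay as the last step left them, time stands still between calls to the robot, and variables do not carry over. Pictures are saved under pics/ and viewed, at most 10 in all, crops included, and the job is handed in when it is done.

Besides the shell and the picture viewer there is one more tool, called after "Call:" as name(argument=value, ...) on one line, values as JSON. send_rows: Moves the arm, as the interface text tells. Its arguments: {"type":"object","properties":{"series":{"type":"array"}},"required":["series"]}

```bash
mkdir -p pics; cat > h.py <<'E'
import numpy as np, cv2
from cell import sensors, get_image, ctrl
def shot(n):
    return get_image(n)
def save(d,fn,crop=None,s=1):
    im=d["img"][...,::-1]
    if crop: im=im[crop[1]:crop[3],crop[0]:crop[2]]
    cv2.imwrite("pics/"+fn,cv2.resize(im,None,fx=s,fy=s,interpolation=cv2.INTER_CUBIC))
def K(d): return 210/np.tan(np.radians(d["vfov"])/2)
def ray(d,u,v):
    f=K(d); x=np.array([(u-d["cx"])/f,(v-d["cy"])/f]); y=x.copy()
    for _ in range(30): y=x/(1+d["k1"]*(y@y))
    return np.array([*y,1.])
def pt(d,u,v,z=None):
    T=np.linalg.inv(np.array(d["world_to_cam"])); r=T[:3,:3]@ray(d,u,v)
    if z is None: s=np.median(d["depth"][int(v)-1:int(v)+2,int(u)-1:int(u)+2])
    else: s=(z-T[2,3])/r[2]
    return T[:3,3]+s*r
E
python3 - <<'E'
from h import *
import pickle
S={n:shot(n) for n in("scene","side","wrist")}
pickle.dump(S,open("s.pkl","wb"))
ims=[S[n]["img"][...,::-1] for n in S]
for n in S: print(n,np.linalg.inv(np.array(S[n]["world_to_cam"])).round(2).tolist(),S[n]["vfov"],S[n]["k1"])
save(S["scene"],"scene.png",s=1.42); save(S["side"],"side.png",s=1.42)
print(sensors.read_state())
E
```

```text
scene [[0.78, 0.47, -0.42, 1164.69], [0.63, -0.56, 0.54, -793.23], [0.02, -0.69, -0.73, 1104.87], [0.0, 0.0, 0.0, 1.0]] 48.114754984171135 -0.10006870554357311
side [[1.0, -0.06, 0.05, 530.63], [-0.08, -0.66, 0.75, -851.8], [-0.01, -0.75, -0.66, 793.05], [0.0, 0.0, 0.0, 1.0]] 52.206589561779296 -0.06469403338895534
wrist [[0.29, 0.91, 0.29, 112.68], [0.96, -0.27, -0.09, 643.66], [-0.0, 0.3, -0.95, 373.52], [0.0, 0.0, 0.0, 1.0]] 59.47744859434416 -0.09390085883189704
{'clock': 0.15, 'qpos': array([-1.34476595,  0.62907501,  0.03845983,  1.5181163 , -0.02698239,
        0.996299  , -0.01999606]), 'qd': array([-8.90513498e-04, -1.79696110e-03, -6.80920188e-04, -4.37770929e-03,
        8.05341902e-05,  2.30675596e-04,  1.63683029e-03]), 'tau': array([ 2.07281213e-03, -5.63805270e+01,  1.22817110e+00, -1.93652433e+01,
        1.12424180e-02,  7.35784328e-03, -2.85109707e-05]), 'eef_pos': array([186.86285434, 622.10905404, 247.64559256]), 'tool_rot': array([-3.14021335e+00,  2.38663497e-05,  2.84976706e+00]), 'force': array([ 0.01988202, -0.48547005, -0.60335611]), 'torque': array([-0.01073293, -0.05076669, -0.01382268]), 'gripper_force': 0.0, 'width': 85.47448269701931}
```

View pics/scene.png

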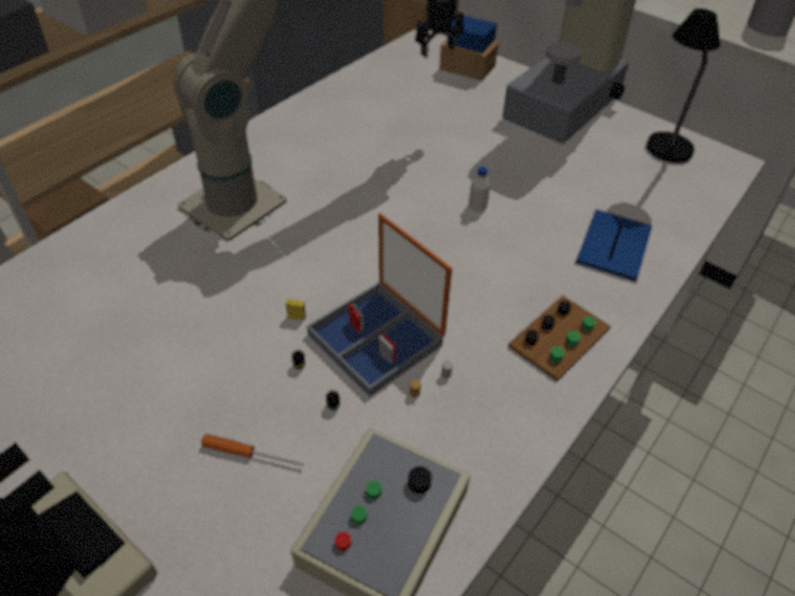

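View pics/side.png

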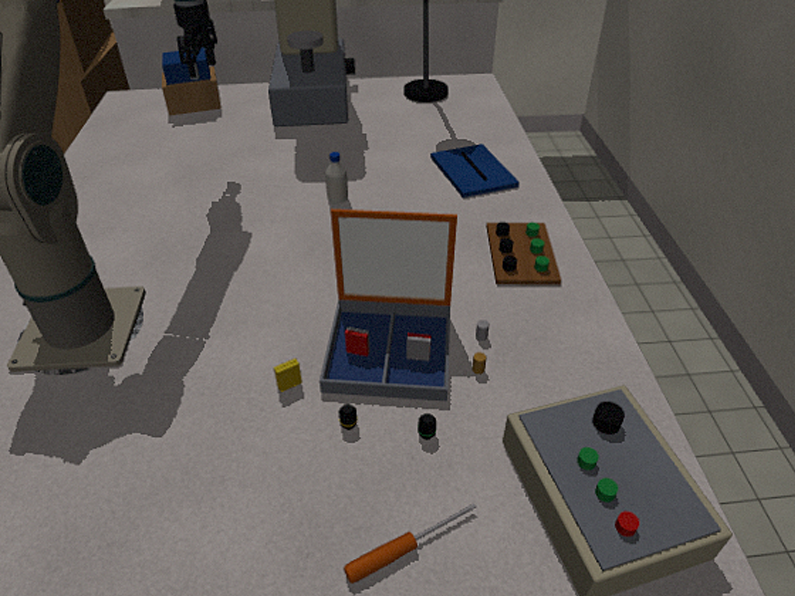

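The side view (795x597) shows the case at about (388,345) with the cover standing open behind it. The candidates are:
- The block with steel toward the camera, (418,346), is specimen_a.
- The block with red toward the camera, (357,341), is specimen_b.
- The yellow look-alike, (288,375), is outside the case and must be left alone.

A close crop will check this choice.

```bash
python3 - <<'E'
from h import *
import pickle
S=pickle.load(open("s.pkl","rb"))
a=cv2.resize(S["side"]["img"][140:290,220:330,::-1],None,fx=4,fy=4,interpolation=cv2.INTER_CUBIC)
b=cv2.resize(S["scene"]["img"][145:295,210:325,::-1],None,fx=4,fy=4,interpolation=cv2.INTER_CUBIC)
cv2.imwrite("pics/crop1.png",a[:, :400] if 0 else np.hstack([a[:, :],b[:, :]])[:, :800] if 0 else cv2.resize(np.hstack([a,b]),(800,int(600*800/900))))
E
```

```text
(no output)
```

View pics/crop1.png

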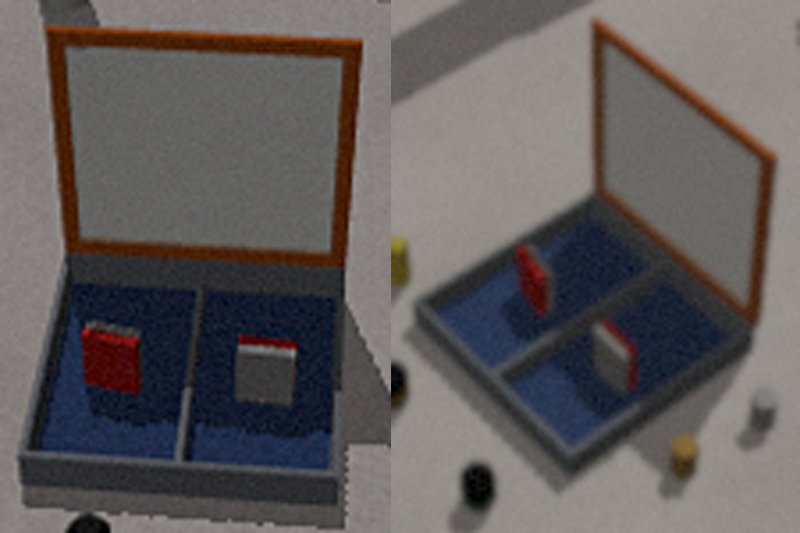

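The crop confirms the choice: a has its steel toward the camera at (266,372), and b has its red back toward the camera at (111,358) with a thin steel strip on top behind it. Next I'll turn these into positions.

```bash
python3 - <<'E'
from h import *
import pickle
S=pickle.load(open("s.pkl","rb")); k=3.5556
def L(x,y,z): return pt(S["side"],220+x/k,140+y/k,z).round(1)
def R(x,y,z): return pt(S["scene"],210+(x-391)/k,145+y/k,z).round(1)
print("case side",L(20,458,30),L(340,478,30)); 
c=[R(*p,30) for p in((417,310),(575,455),(752,325),(597,195))]; print("case scene",c,np.mean(c,0))
print("partition",L(183,458,28),L(200,290,28),R(500,372,28),R(668,262,28))
for n,p in dict(bf=[(85,333),(140,337)],bb=[(88,322),(140,328)],bfoot=[(84,385),(138,391)],af=[(237,347),(297,349)],ab=[(240,336),(296,340)],afoot=[(237,401),(295,404)]).items():
    z=5 if "foot" in n else 55
    print(n,[L(*q,z) for q in p])
print("scene b top",[R(*q,55) for q in((519,249),(528,246),(541,278),(551,276))])
print("scene a top",[R(*q,55) for q in((595,327),(606,322),(625,350),(635,347))])
# cover
print("cover top: depth",[L(*q,None) if 0 else pt(S["side"],220+q[0]/k,140+q[1]/k).round(1) for q in((55,36),(354,48),(75,248),(338,258),(200,42),(205,253))])
print("cover scene",[pt(S["scene"],210+(q[0]-391)/k,145+q[1]/k).round(1) for q in((600,32),(765,160),(752,312),(602,188))])
# objects heights via depth
for n,(u,v,z) in dict(objA=(347,412,42),objB=(427,422,42),pinb=(479,357,34),pins=(482,325,34),sd=(378,558,10),bottle=(335,157,120),yel=(288,366,40)).items(): print(n,pt(S["side"],u/1.42,v/1.42,z).round())
E
```

```text
case side [ 460.8 -196.    30. ] [ 666.  -230.4   30. ]
case scene [array([ 470.3, -194.9,   30. ]), array([ 667.4, -222.5,   30. ]), array([695.9, -28.1,  30. ]), array([500.2,   4.8,  30. ])] [ 583.45  -110.175   30.   ]
partition [ 566.9 -203.2   28. ] [590.9 -45.3  28. ] [ 566.6 -198.    28. ] [597.5 -16.2  28. ]
bf [array([ 506.9, -109.5,   55. ]), array([ 544.2, -116.6,   55. ])]
bb [array([509.2, -98.9,  55. ]), array([ 544.6, -107.9,   55. ])]
bfoot [array([ 503.2, -111. ,    5. ]), array([ 540.9, -120. ,    5. ])]
af [array([ 609.1, -131.9,   55. ]), array([ 649.3, -137.3,   55. ])]
ab [array([ 612.2, -121.6,   55. ]), array([ 649.7, -128.8,   55. ])]
afoot [array([ 609.2, -135.4,    5. ]), array([ 649.1, -141.8,    5. ])]
scene b top [array([ 505.8, -104.9,   55. ]), array([509.3, -97.5,  55. ]), array([ 541.5, -117.5,   55. ]), array([ 546.4, -110.5,   55. ])]
scene a top [array([ 609.9, -129.2,   55. ]), array([ 613.4, -119.5,   55. ]), array([ 643.7, -132.2,   55. ]), array([ 647.9, -124.6,   55. ])]
cover top: depth [array([499.2,   1.1, 224.5]), array([694.3, -33.7, 226.2]), array([500.8,   5.2,  31.3]), array([693.9, -31.6,  38.9]), array([594.8, -14.7, 224.3]), array([597.2, -13.7,  35.5])]
cover scene [array([504.4,   3.2, 223.8]), array([694.5, -32.5, 226.3]), array([694.8, -28.5,  46.5]), array([506. ,   4.7,  42.9])]
objA [ 503. -270.   42.]
objB [ 623. -299.   42.]
pinb [ 727. -168.   34.]
pins [747. -93.  34.]
sd [ 536. -489.   10.]
bottle [497. 385. 120.]
yel [ 408. -166.   40.]
```

Case centre is about (582,-110), with its +x axis at about 80° in the world. Specimen a is at about (630,-130), b at about (526,-107), and the cover stands upright at y of about -15. I'll approach the gap between b and the cover from above.

Call:
send_rows(series=[[0,[0,0,0.45],[0,0,0.7]],[0,[0,0,0.45],[0,0,0.7]],[0,[0.36,-0.72,0],[0,0,0]],[0,[0.36,-0.72,0],[0,0,0]],[0,[0.36,-0.72,0],[0,0,0]],[0,[0.36,-0.72,0],[0,0,0]],[0,[0.36,-0.72,0],[0,0,0]],[0,[0.36,-0.72,0],[0,0,0]]])

```text
clock: 1.15
eef_pos: [317.1, 361.7, 302.3]
tool_rot: [-3.142, 0.0, 2.972]
force: [0.2, 0.5, 0.8]
width: 0.0
gripper_force: 0.0
```

Call:
send_rows(series=[[0,[0.36,-0.72,0],[0,0,0]],[0,[0.36,-0.72,0],[0,0,0]],[0,[0.36,-0.72,0],[0,0,0]],[0,[0.36,-0.72,0],[0,0,0]],[0,[0.36,-0.72,0],[0,0,0]],[0,[0.36,-0.72,0],[0,0,0]],[0,[0.36,-0.72,0],[0,0,0]],[0,[0,0,0],[0,0,0]]])

```text
clock: 2.15
eef_pos: [468.9, 56.8, 302.3]
tool_rot: [-3.14, 0.001, 2.964]
force: [0.6, 0.7, 0.7]
width: -0.0
gripper_force: 0.0
```

Call:
send_rows(series=[[0,[0.35,-0.72,0],[0,0,0]],[0,[0.35,-0.72,0],[0,0,0]],[0,[0.35,-0.72,0],[0,0,0]],[0,[0,0,-0.8],[0,0,0]],[0,[0,0,-0.8],[0,0,0]],[0,[0,0,-0.8],[0,0,0]],[0,[0,0,-0.8],[0,0,0]],[0,[0,0,0],[0,0,0]]])

```text
clock: 3.15
eef_pos: [527.8, -67.2, 107.4]
tool_rot: [3.142, -0.008, 2.973]
force: [-0.4, 0.3, 1.3]
width: 0.1
gripper_force: 0.0
```

```bash
python3 - <<'E'
from h import *
a=shot("side")["img"][120:290,200:350]; b=shot("scene")["img"][120:290,200:350]
cv2.imwrite("pics/c2.png",cv2.resize(np.hstack([a,b])[...,::-1],(800,453),interpolation=cv2.INTER_CUBIC))
E
```

```text
(no output)
```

View pics/c2.png

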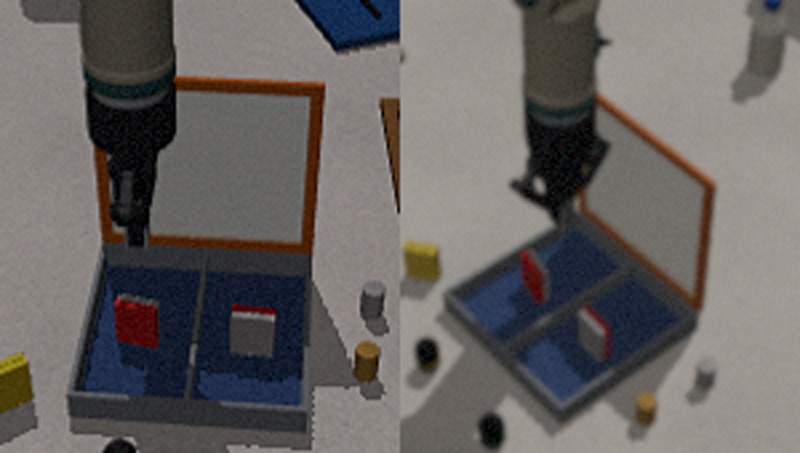

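The picture shows the closed fingers at (137,235) between b and the cover, well clear. Now I'll descend and push b toward -case x.

Call:
send_rows(series=[[0,[0,-0.1,-0.42],[0,0,0]],[0,[0,0,-0.42],[0,0,0]],[0,[0,0,0],[0,0,0]]])

```text
clock: 3.62
eef_pos: [531.3, -74.4, 60.9]
tool_rot: [3.141, 0.001, 2.972]
force: [-0.1, 0.0, 1.1]
width: 0.3
gripper_force: 0.0
```

Call:
send_rows(series=[[0,[-0.02,-0.13,0],[0,0,0]],[0,[-0.02,-0.13,0],[0,0,0]],[0,[-0.02,-0.13,0],[0,0,0]],[0,[-0.02,-0.13,0],[0,0,0]],[0,[-0.02,-0.13,0],[0,0,0]],[0,[0,0,0],[0,0,0]]])

```text
clock: 4.38
eef_pos: [524.6, -114.7, 59.9]
tool_rot: [-3.141, -0.0, 2.97]
force: [-0.4, 0.2, 0.8]
width: -0.1
gripper_force: 0.0
```

```bash
python3 - <<'E'
from h import *
a=shot("side")["img"][120:290,200:350]; b=shot("scene")["img"][120:290,200:350]
cv2.imwrite("pics/c3.png",cv2.resize(np.hstack([a,b])[...,::-1],(800,453),interpolation=cv2.INTER_CUBIC))
E
```

```text
(no output)
```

View pics/c3.png

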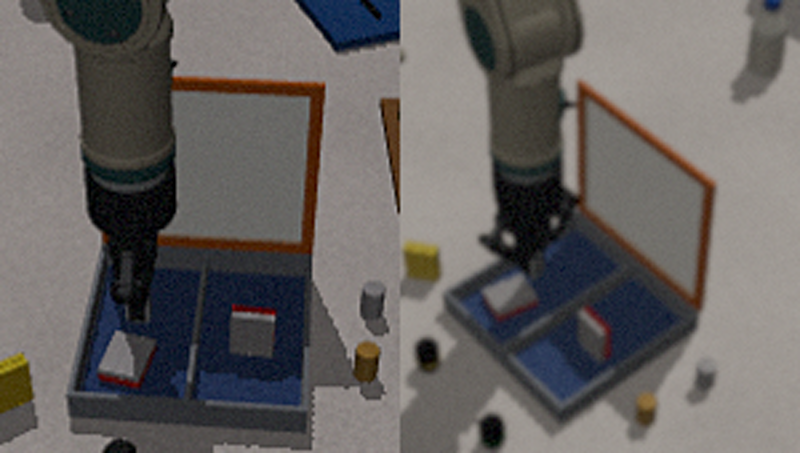

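b lies flat with its steel up at (127,357). Next I'll lift and move to the steel side of a.

Call:
send_rows(series=[[0,[0,0,0.5],[0,0,0]],[0,[0,-0.3,0.5],[0,0,0]],[0,[0.55,-0.3,0],[0,0,0]],[0,[0.55,-0.3,0],[0,0,0]],[0,[0.56,0,0],[0,0,0]],[0,[0,0,0],[0,0,0]]])

```text
clock: 5.22
eef_pos: [626.8, -166.5, 119.6]
tool_rot: [3.141, 0.002, 2.974]
force: [-0.8, 0.5, 0.8]
width: 0.1
gripper_force: 0.0
```

```bash
python3 - <<'E'
from h import *
d=shot("scene"); print(sensors.read_state()["eef_pos"])
# top-surface height of specimen b and points; b around crop right (510,297)/2.667
T=np.linalg.inv(np.array(d["world_to_cam"]))
for x,y in((505,297),(520,292),(530,302),(500,305),(510,285)):
    print(pt(d,200+(x-400)/2.667,120+y/2.667).round(1))
a=shot("side")["img"][120:290,200:350]; b=d["img"][120:290,200:350]
cv2.imwrite("pics/c4.png",cv2.resize(np.hstack([a,b])[...,::-1],(800,453),interpolation=cv2.INTER_CUBIC))
E
```

```text
[ 624.74651137 -166.61457063  119.35747272]
[ 512.2 -143.9   19.3]
[ 520.4 -127.7   19.6]
[ 536.7 -129.2   15.8]
[ 514.5 -155.    17.2]
[ 502.7 -125.2   16.3]
```

View pics/c4.png

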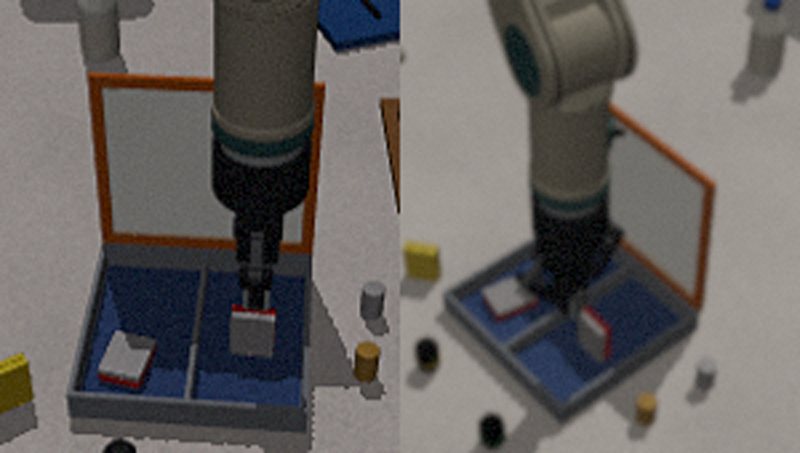

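b is flat, with its top at about z = 20. The fingers are above the steel side of a, at (257,300). Next I'll descend and push toward +case x.

Call:
send_rows(series=[[0,[0,-0.04,-0.5],[0,0,0]],[0,[0,0,-0.52],[0,0,0]],[0,[0,0,0],[0,0,0]]])

```text
clock: 5.7
eef_pos: [621.2, -169.2, 56.5]
tool_rot: [3.141, -0.007, 2.972]
force: [-0.5, 0.4, 0.4]
width: -0.2
gripper_force: 0.0
```

Call:
send_rows(series=[[0,[0.02,0.13,0],[0,0,0]],[0,[0.02,0.13,0],[0,0,0]],[0,[0.02,0.13,0],[0,0,0]],[0,[0.02,0.13,0],[0,0,0]],[0,[0.02,0.13,0],[0,0,0]],[0,[0,0.1,0],[0,0,0]],[0,[0,0,0],[0,0,0]]])

```text
clock: 6.58
eef_pos: [630.3, -124.1, 58.6]
tool_rot: [3.141, -0.0, 2.973]
force: [-0.3, 0.4, 0.6]
width: 0.2
gripper_force: 0.0
```

Call:
send_rows(series=[[0,[0,-0.3,0.3],[0,0,0]],[0,[0,-0.7,0.5],[0,0,0]],[0,[0,-0.7,0.5],[0,0,0]],[0,[0,-0.5,0.7],[0,0,0]],[0,[0,0,0],[0,0,0]]])

```text
clock: 7.2
eef_pos: [631.3, -263.2, 182.8]
tool_rot: [-3.137, 0.008, 2.966]
force: [-0.1, 0.6, -0.8]
width: -0.0
gripper_force: 0.0
```

```bash
python3 - <<'E'
from h import *
d=shot("scene"); s=shot("side"); import pickle; pickle.dump((d,s),open("t.pkl","wb"))
a=s["img"][120:290,200:350]; b=d["img"][120:290,200:350]
cv2.imwrite("pics/c5.png",cv2.resize(np.hstack([a,b])[...,::-1],(800,453),interpolation=cv2.INTER_CUBIC))
E
```

```text
(no output)
```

View pics/c5.png

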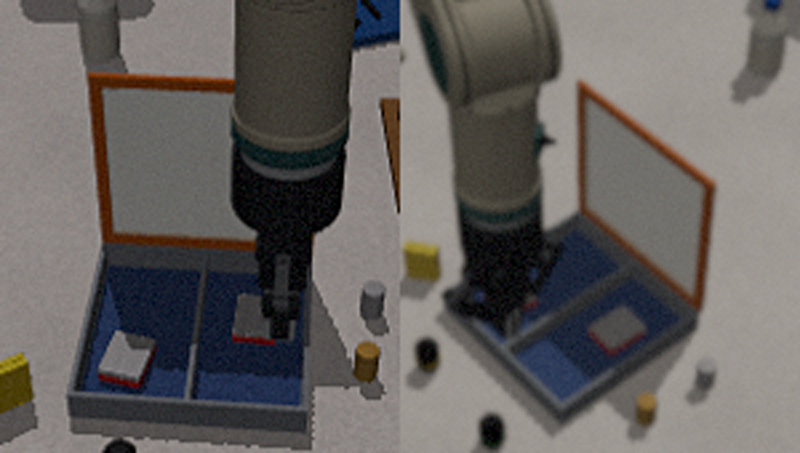

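Both specimens lie flat with steel up: a at (617,330) in the right half and b at (127,357) in the left. Now I'll go over and behind the cover.

Call:
send_rows(series=[[0,[0,0,1.0],[0,0,0]],[0,[0,0,1.0],[0,0,0]],[0,[-0.06,0.85,0.3],[0,0,0]],[0,[-0.06,0.85,0],[0,0,0]],[0,[-0.06,0.85,0],[0,0,0]],[0,[-0.06,0.85,0],[0,0,0]],[0,[-0.06,0.85,0],[0,0,0]],[0,[-0.06,0.9,0],[0,0,0]]])

```text
clock: 8.3
eef_pos: [607.2, 55.1, 314.9]
tool_rot: [-3.141, -0.004, 2.974]
force: [0.8, 0.7, -0.0]
width: 0.1
gripper_force: 0.0
```

Call:
send_rows(series=[[0,[0,0,0],[0,0,0]]])

```text
clock: 8.43
eef_pos: [606.8, 60.6, 314.7]
tool_rot: [3.138, -0.005, 2.984]
force: [-0.6, -0.4, -0.2]
width: -0.1
gripper_force: 0.0
```

```bash
python3 - <<'E'
from h import *
import pickle
d,s=pickle.load(open("t.pkl","rb"))
for x,y in((617,330),(600,330),(630,325),(615,320)): print("a",pt(d,200+(x-400)/2.667,120+y/2.667).round(1))
for x,y in((620,102),(690,165),(590,205),(680,270)): print("cov",pt(d,200+(x-400)/2.667,120+y/2.667).round(1))
for x,y in((125,352),(145,345),(110,365)): print("b",pt(s,200+x/2.667,120+y/2.667).round(1))
E
```

```text
a [ 639.2 -100.    19.3]
a [ 623.7 -110.7   17.2]
a [645.1 -84.3  17.7]
a [628.1 -89.8  18.3]
cov [388.8 219.5  -0.4]
cov [663.  -18.7 226.6]
cov [515.2   2.9  54.8]
cov [662.7 -19.6  66.5]
b [ 511.3 -136.6   18.4]
b [ 530.  -130.6   19.6]
b [ 497.3 -152.1   19.2]
```

Call:
send_rows(series=[[0,[0,0,-0.69],[0,0,0]],[0,[0,0,-0.69],[0,0,0]],[0,[-0.07,-0.39,0],[0,0,0]],[0,[-0.07,-0.39,0],[0,0,0]],[0,[-0.07,-0.43,-0.04],[0,0,0]],[0,[-0.07,-0.43,-0.04],[0,0,0]],[0,[0,0,0],[0,0,0]]])

```text
clock: 9.3
eef_pos: [591.6, -50.8, 230.4]
tool_rot: [-3.14, 0.001, 2.966]
force: [-0.3, 0.3, 1.1]
width: -0.2
gripper_force: 0.0
```

Call:
send_rows(series=[[0,[-0.06,-0.37,-0.14],[0,0,0]],[0,[-0.06,-0.37,-0.14],[0,0,0]],[0,[-0.06,-0.32,-0.24],[0,0,0]],[0,[-0.05,-0.32,-0.24],[0,0,0]],[0,[-0.04,-0.25,-0.31],[0,0,0]],[0,[-0.04,-0.25,-0.31],[0,0,0]],[0,[0,0,0],[0,0,0]]])

```text
clock: 10.18
eef_pos: [571.6, -160.8, 144.3]
tool_rot: [-3.141, -0.004, 2.97]
force: [-0.1, 0.4, 0.1]
width: 0.1
gripper_force: 0.0
```

```bash
python3 - <<'E'
from h import *
a=shot("side")["img"][120:290,200:350]; b=shot("scene")["img"][120:290,200:350]
cv2.imwrite("pics/c6.png",cv2.resize(np.hstack([a,b])[...,::-1],(800,453),interpolation=cv2.INTER_CUBIC))
E
```

```text
(no output)
```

View pics/c6.png

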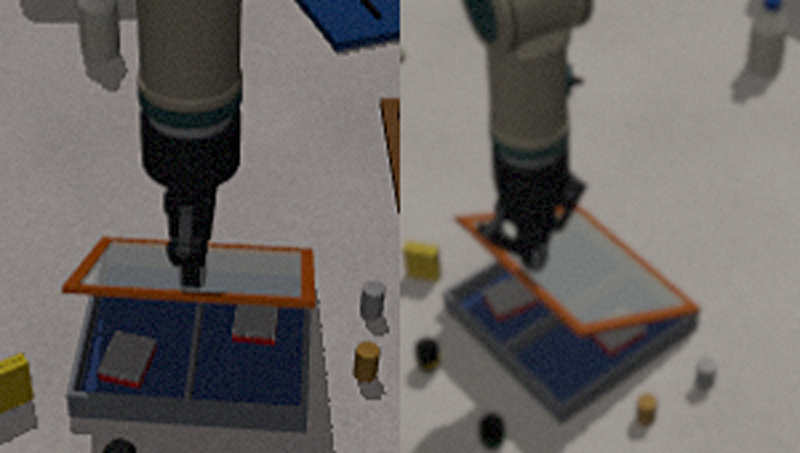

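The fingertip presses just inside the cover's free edge at (192,285), and the cover has come down to roughly 30°. I'll carry on down to shut.

Call:
send_rows(series=[[0,[-0.01,-0.06,-0.35],[0,0,0]],[0,[-0.01,-0.06,-0.35],[0,0,0]],[0,[0,-0.04,-0.35],[0,0,0]],[0,[0,0,-0.25],[0,0,0]],[0,[0,0,-0.15],[0,0,0]],[0,[0,0,0],[0,0,0]]])

```text
clock: 11.02
eef_pos: [572.0, -168.2, 59.0]
tool_rot: [3.141, -0.001, 2.973]
force: [-0.2, -0.2, -0.7]
width: -0.2
gripper_force: 0.0
```

Call:
send_rows(series=[[0,[0,0,-0.05],[0,0,0]],[0,[0,0,-0.04],[0,0,0]],[0,[0,0,0],[0,0,0]]])

```text
clock: 11.4
eef_pos: [572.3, -168.8, 54.0]
tool_rot: [3.142, 0.0, 2.972]
force: [0.5, 0.1, 0.6]
width: 0.2
gripper_force: 0.0
```

Call:
send_rows(series=[[0,[0,0,-0.02],[0,0,0]],[0,[0,0,-0.02],[0,0,0]],[0,[0,0,-0.01],[0,0,0]],[0,[0,0,0],[0,0,0]],[0,[0,0,0],[0,0,0]]])

```text
clock: 12.02
eef_pos: [572.4, -168.8, 52.0]
tool_rot: [3.141, 0.001, 2.972]
force: [-1.5, 0.7, 10.1]
width: -0.3
gripper_force: 4.7
```

Pressing gives 10 N of contact at z = 52, so the cover is down on its rim. Now I'll retreat and check.

Call:
send_rows(series=[[0,[0,0,0.4],[0,0,0]],[0,[0,0,0.9],[0,0,0]],[0,[-0.3,0.3,0.9],[0,0,0]],[0,[-0.6,0.7,0.3],[0,0,0]],[0,[-0.6,0.8,0],[0,0,0]],[0,[-0.6,0.8,0],[0,0,0]],[0,[0,1,0],[0,0,0]],[0,[0,0,0],[0,0,0]]])

```text
clock: 13.02
eef_pos: [445.8, 52.5, 201.1]
tool_rot: [3.139, 0.0, 2.982]
force: [0.2, -0.6, -0.6]
width: -0.2
gripper_force: 0.0
```

```bash
python3 - <<'E'
from h import *
d=shot("scene"); s=shot("side"); print(sensors.read_state()["force"])
import pickle; pickle.dump((d,s),open("u.pkl","wb"))
cx=np.array([.168,.986]); cy=np.array([-.986,.168]); c=np.array([582,-110])
for X in(-96,0,96):
  for Y in(-98,-50,50,98):
    p=[*(c+X*cx+Y*cy),36,1]; o=[]
    for im in(d,s):
      q=np.array(im["world_to_cam"])@p; x=q[:2]/q[2]; x=x*(1+im["k1"]*(x@x)); u,v=K(im)*x+[im["cx"],im["cy"]]
      o.append(pt(im,u,v)[2].round(1))
    print(X,Y,o)
a=s["img"][120:290,200:350]; b=d["img"][120:290,200:350]
cv2.imwrite("pics/c7.png",cv2.resize(np.hstack([a,b])[...,::-1],(800,453),interpolation=cv2.INTER_CUBIC))
E
```

```text
[-0.60189942 -1.16551026 -0.7117588 ]
-96 -98 [np.float64(38.1), np.float64(33.8)]
-96 -50 [np.float64(35.2), np.float64(34.7)]
-96 50 [np.float64(33.6), np.float64(35.4)]
-96 98 [np.float64(33.8), np.float64(35.5)]
0 -98 [np.float64(34.7), np.float64(35.7)]
0 -50 [np.float64(33.6), np.float64(35.3)]
0 50 [np.float64(33.5), np.float64(34.4)]
0 98 [np.float64(33.5), np.float64(37.2)]
96 -98 [np.float64(32.3), np.float64(36.2)]
96 -50 [np.float64(34.3), np.float64(35.3)]
96 50 [np.float64(33.4), np.float64(36.9)]
96 98 [np.float64(35.2), np.float64(35.4)]
```

View pics/c7.png

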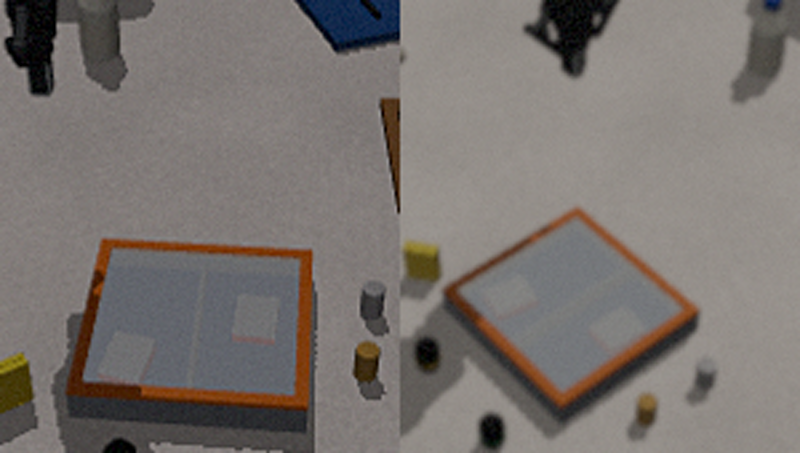

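The cover is level at about 35 mm, so it is shut. Both specimens lie flat beneath it at (127,357) and (255,318), and the arm is clear.

```bash
python3 -c "
from cell import ctrl
print(ctrl.finish_job())"
```

```text
the job is handed in; nothing more can be done
None
```

Both specimens lie flat with the steel face up, the cover is shut, no bystander was touched on purpose (their positions were not re-measured), and the job is handed in; no verdict came back.

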